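Crisscross tightening of a brass lamination clamp

ROBOT

A 6-joint arm with a two-finger parallel gripper is mounted at the origin on the work surface. World frame = base frame: x ahead of the robot, y to its left, z up, the work surface at z = 0. Lengths are in mm, angles in rad, forces in N, time in s.
With the tool pointing down it reaches from about 300 to 950 mm from the base axis. Payload 3.1 kg.
Tool frame: the origin (TCP) lies midway between the tips of the shut fingers; the grasp point (between the pads) lies 19 mm behind it (manip.pinch_z is the distance from the TCP to the grasp point, in mm); z points along the fingers, y is the line along which they close (so a half turn about z gives the same grasp; the last joint's range is limited). The gripper opens to 85 mm and grips with 20 to 120 N. Pads are 22 mm wide; open, the fingers measure 114 mm over their backs; the gripper's body (76 mm by 85 mm) begins 54 mm behind the grasp point. The pads swing forward as they close: fully open they stand 13 mm farther back than shut.
Start: joints at [-1.254, 0.308, 1.634, -0, 1.2, -0.07], TCP at [235.741, -578.842, 231.272] pointing down, gripper open.
Joint ranges: [-3.06, 3.06], [-0.79, 1.96], [0.05, 2.63], [-1.19, 4.34], [0.05, 2.64], [-2.94, 2.94]. Speed limits (rad/s): [2.79, 2.79, 3.14, 3.14, 3.14, 3.14].

INTERFACE

Orientations are given as a unit quaternion [x, y, z, w].
In Python, from workcell import manip gives the robot as it stands. The module is installed in compiled form; this text tells all that it offers.
- The arm moves only by the tool move_arm, never from a script. Its argument "targets" is a list of rows, each a list of 7 numbers: the shift along the tool's x, y, z in mm, then the turn, a rotation vector about the tool's x, y, z in degrees, then the closure, from -1 (fully open) to 1 (shut). In form: [[tx, ty, tz, ax, ay, az, gripper], ...]. A call has 1 to 8 rows; each row is the pose to reach, as a shift and turn from the pose commanded when the call began, along the tool's axes at that moment; what a row does not reach only later rows make up. A row lasts 1/8 s, in which the tool goes at most 62.5 mm and 10.7 degrees, less where a joint would pass 70% of its speed; a pose out of reach is approached as far as the arm can. A call with a gripper value outside its range is refused whole. The fingers move at their own pace and stop on an object; the grip force is fixed at half the most. Time passes only in rows, so rows that repeat a pose let the fingers close. It gives the time, the measured TCP pose, the force, the opening and the grip force at its end, in the units of the state.
- manip.observe(): the state, without advancing time (a new reading comes with each control period).
- manip.grab_frame(name): name is "scene" or "top" or "wrist"; returns a dict with "img" (384x512x3 uint8, red, green, blue), "mtx" (3x3 intrinsics, pixels), "D" ([k1, k2, p1, p2, k3] as OpenCV has them; the pictures are not rectified), "R" (3x3) and "t" (3): a world point X has camera coordinates R X + t; the wrist camera has in their place "hand_eye" (4x4, takes a point from camera to tool coordinates, whose origin is the TCP and whose axes are the flange's). Camera axes: x right, y down, z forward; pixel columns grow to the right and rows downward; lengths in mm; the calibration is good to about 2 mm. A picture is of the moment at which its call begins: read the wrist's pose just before it. There is no depth.
- manip.job_done(): hands the job in; it is judged then, once.
Trained networks look in a picture, given as the dict that the camera call returned (one of the last four; its "shot" number tells which), for a name from the list of things; names that differ only in an ending like _2 or _b are one class to them, and where a whole thing is asked for, a point or a joint stands for the part that bears it (a point fixed in the world has none). Each returns a list of dicts, best first, with "confidence" (0 to 1); they miss things now and then, are a little off and sometimes report something else, mostly with a low value. They report only what shows in the picture. A call takes as long as a camera call.
- manip.recognise(picture, target): "xy" ([column, row] as shares, 0 to 1, of the picture: columns of its width, rows of its height, amid what is visible of it).
The state is a dict: "time_s": time; "qpos": joint angles; "joint_vel": joint speeds; "joint_torque": joint torques, N m; "tcp_pos": TCP position; "tool_rot": TCP orientation; "force": force on the tool from outside, world axes, zero at the start; "moment": the same for the moment, N m; "width": opening from 0.0 (shut) to 1.0 (fully open); "finger_force": force on a finger pad.
Only numpy, scipy, OpenCV 4.12 (cv2) and the standard library are available. Lean on these libraries where they do the work, as an engineer would, in place of code of your own. Each camera call takes 0.05 s, during which the arm holds its last target. There are 200 camera calls.

TASK

Close the clamp on the stack of brass sheets with its four T-handle nuts, going round twice in crisscross order (a nut, then the one diagonally opposite, then the other diagonal pair): on the first round turn every nut clockwise by about 40 degrees; on the second round turn every nut on until the plate is home under it and the nut is firm, the resistance at its handle having climbed by about 0.12 N m above the free-running one. Do not overtighten: never let it climb by 0.2 N m; leave the plate flat and let go of everything.

Things in the scene. Friction and masses are not known exactly. Their poses are not given: they have to be found in the camera images.
- clamp: Square dark steel clamp base fixed to the bench, 150 x 150 x 20 mm, origin at the centre of its underside, z up. Studs of nuts 1 to 4 stand at (x, y) = (-50, 50), (-50, -50), (50, -50), (50, 50) mm in its frame; diagonal pairs are 1-3 and 2-4. A stack of square brass sheets, 106 x 106 mm, lies between base and plate; its height differs from job to job by 2.5 mm and is not measured.
- plate: Loose aluminium pressure plate, 124 x 124 x 10 mm, origin at the centre of its underside, z up. At first it floats on weak spring plungers (10 to 21 N in all), 2.9 to 5.4 mm above the brass stack; the nuts press it down through their washers until it lies home and flat on the stack. The stack lies under every nut too.
- nut1_bar (a point): Centre of the T-bar of steel nut 1, front left (nearest the robot, on its left) when the clamp is square to the robot. The bar is 56 mm long (x axis), 10 mm thick (y axis), 22 mm high (z up), 11 mm above and below this point, with upright faces; under it a hub 22 mm across and 12 mm high. Grip it from above across the thickness; turning it home takes a firm grip (about 80 N or more).
- nut1 (a joint): Turn of nut 1, rad; grows clockwise seen from above, which tightens; starts at 0 to 0.2. Steep quick-action thread: the nut sinks 3.5 mm per rad and stays where it is left. Running friction about 0.28 N m; on top of it 0.0035 N m per N of washer load, that is some 0.5 N m per rad once the plate is home. Held still after equal small turning steps the handle passes on the climb, less up to 0.08 N m of friction.
- washer1: Captive stiff steel spring washer (150 N per mm) under nut 1, 28 mm across, 3 mm thick, origin at the centre of its underside; starts 0.1 to 0.8 mm above the plate, sinks with the nut and does not turn.
- nut2_bar (a point): Centre of the T-bar of steel nut 2, front right when the clamp is square to the robot. The bar is 56 mm long (x axis), 10 mm thick (y axis), 22 mm high (z up), 11 mm above and below this point, with upright faces; under it a hub 22 mm across and 12 mm high. Grip it from above across the thickness; turning it home takes a firm grip (about 80 N or more).
- nut2 (a joint): Turn of nut 2, rad; grows clockwise seen from above, which tightens; starts at 0 to 0.2. Steep quick-action thread: the nut sinks 3.5 mm per rad and stays where it is left. Running friction about 0.28 N m; on top of it 0.0035 N m per N of washer load, that is some 0.5 N m per rad once the plate is home. Held still after equal small turning steps the handle passes on the climb, less up to 0.08 N m of friction.
- washer2: Captive stiff steel spring washer (150 N per mm) under nut 2, 28 mm across, 3 mm thick, origin at the centre of its underside; starts 0.1 to 0.8 mm above the plate, sinks with the nut and does not turn.
- nut3_bar (a point): Centre of the T-bar of steel nut 3, back right when the clamp is square to the robot. The bar is 56 mm long (x axis), 10 mm thick (y axis), 22 mm high (z up), 11 mm above and below this point, with upright faces; under it a hub 22 mm across and 12 mm high. Grip it from above across the thickness; turning it home takes a firm grip (about 80 N or more).
- nut3 (a joint): Turn of nut 3, rad; grows clockwise seen from above, which tightens; starts at 0 to 0.2. Steep quick-action thread: the nut sinks 3.5 mm per rad and stays where it is left. Running friction about 0.28 N m; on top of it 0.0035 N m per N of washer load, that is some 0.5 N m per rad once the plate is home. Held still after equal small turning steps the handle passes on the climb, less up to 0.08 N m of friction.
- washer3: Captive stiff steel spring washer (150 N per mm) under nut 3, 28 mm across, 3 mm thick, origin at the centre of its underside; starts 0.1 to 0.8 mm above the plate, sinks with the nut and does not turn.
- nut4_bar (a point): Centre of the T-bar of steel nut 4, back left when the clamp is square to the robot. The bar is 56 mm long (x axis), 10 mm thick (y axis), 22 mm high (z up), 11 mm above and below this point, with upright faces; under it a hub 22 mm across and 12 mm high. Grip it from above across the thickness; turning it home takes a firm grip (about 80 N or more).
- nut4 (a joint): Turn of nut 4, rad; grows clockwise seen from above, which tightens; starts at 0 to 0.2. Steep quick-action thread: the nut sinks 3.5 mm per rad and stays where it is left. Running friction about 0.28 N m; on top of it 0.0035 N m per N of washer load, that is some 0.5 N m per rad once the plate is home. Held still after equal small turning steps the handle passes on the climb, less up to 0.08 N m of friction.
- washer4: Captive stiff steel spring washer (150 N per mm) under nut 4, 28 mm across, 3 mm thick, origin at the centre of its underside; starts 0.1 to 0.8 mm above the plate, sinks with the nut and does not turn.

How it is judged (in metres and radians):
On the way, in this order (a step that is already met when the one before it is completed fails the run):
1. first round, first diagonal pair: both nuts turned by about 40 degrees (26 to 55), the other two still as they were (((distance of nut1_bar from where it was at the start of the episode between 0.0016 and 0.0034 m and distance of nut3_bar from where it was at the start of the episode between 0.0016 and 0.0034 m and distance of each of nut2_bar, nut4_bar from where it was at the start of the episode below 0.0007 m) or (distance of nut2_bar from where it was at the start of the episode between 0.0016 and 0.0034 m and distance of nut4_bar from where it was at the start of the episode between 0.0016 and 0.0034 m and distance of each of nut1_bar, nut3_bar from where it was at the start of the episode below 0.0007 m))), for 0.1 s.
2. first round complete: all four nuts turned by about 40 degrees (26 to 55) (distance of nut1_bar from where it was at the start of the episode between 0.0016 and 0.0034 m and distance of nut2_bar from where it was at the start of the episode between 0.0016 and 0.0034 m and distance of nut3_bar from where it was at the start of the episode between 0.0016 and 0.0034 m and distance of nut4_bar from where it was at the start of the episode between 0.0016 and 0.0034 m), for 0.1 s.
3. second round, first diagonal pair: both nuts firm (each washer presses on the plate with over 24 N) and the plate flat, the other two nuts still at their first-round turn (((contact force between each of washer1, washer3 and plate above 24 N and distance of each of nut2_bar, nut4_bar from where it was at the start of the episode below 0.0034 m and angle between plate's own z axis and vertical below 0.015 rad) or (contact force between each of washer2, washer4 and plate above 24 N and distance of each of nut1_bar, nut3_bar from where it was at the start of the episode below 0.0034 m and angle between plate's own z axis and vertical below 0.015 rad))), for 0.1 s.
At the end, for the whole second after the job is handed in: All four nuts are firm, each washer pressing on the plate with more than 24 N (and never over 80 N), and the plate lies flat (tilt under 0.015 rad) on the stack (contact force between each of washer1, washer2, washer3, washer4 and plate above 24 N and angle between plate's own z axis and vertical below 0.015 rad); the robot touches nothing.
It fails at once if a nut is overtightened: its washer presses on the plate with more than 80 N (contact force between any of washer1, washer2, washer3, washer4 and plate above 80 N).
It also fails if it takes over 72 s, if anything falls off the work surface, if the arm or the gripper's body presses on something with over 40 N, if the wrist force passes 120 N, or if a joint passes its speed limit or range.

## Working session

There is one attempt and no reset: what is moved stays moved. The work goes in short steps, Python scripts to look and compute and a tool call to move; the robot and the scene stay as the last step left them, time stands still between calls to the robot, and variables do not carry over. Pictures are saved under pics/ and viewed, at most 10 in all, crops included, and the job is handed in when it is done.

Besides the shell and the picture viewer there is one more tool, called after ">>>" as name(argument=value, ...), one argument or row to a line, values as JSON. move_arm: Moves the arm, as the interface text tells. Its arguments: {"type":"object","properties":{"targets":{"type":"array"}},"required":["targets"]}

```bash
mkdir -p pics; cat > h.py <<'E'
import numpy as np, cv2
from workcell import manip
from scipy.spatial.transform import Rotation as Ro
def ray(f,uv,st=None):
    p=cv2.undistortPoints(np.array([[uv]],float),np.array(f["mtx"]),np.array(f["D"]))[0,0]
    d=np.array([p[0],p[1],1.])
    if "R" in f and f.get("R") is not None:
        R=np.array(f["R"]);return -R.T@np.array(f["t"]),R.T@d
    H=np.array(f["hand_eye"]);T=Ro.from_quat(st["tool_rot"]).as_matrix()
    return np.array(st["tcp_pos"])+T@H[:3,3],T@H[:3,:3]@d
def tri(rs):
    A=0;b=0
    for o,d in rs:
        d=d/np.linalg.norm(d);P=np.eye(3)-np.outer(d,d);A=A+P;b=b+P@o
    return np.linalg.solve(A,b)
def save(f,n): cv2.imwrite("pics/"+n,f["img"][:,:,::-1])
E
python3 - <<'E'
from h import *
print(manip.observe())
F={}
for c in("scene","top"):
    f=manip.grab_frame(c);save(f,c+"0.png");F[c]=f
    for n in("nut1_bar","nut2_bar","clamp","plate"):
        print(c,n,[(np.round(np.array(r["xy"])*[512,384],1).tolist(),round(r["confidence"],2)) for r in manip.recognise(f,n)])
a=np.hstack([F["scene"]["img"]]);
E
```

```text
{'time_s': 0.0, 'qpos': array([-1.25370424e+00,  3.09009929e-01,  1.63519660e+00, -2.67594426e-06,
        1.19970921e+00, -6.96912761e-02]), 'joint_vel': array([ 7.02472419e-04, -1.23996528e-03,  8.68469644e-04,  9.30140896e-06,
       -7.83524743e-04,  4.15078039e-04]), 'joint_torque': array([-3.13227383e-04, -4.15253413e+01, -2.76663136e+01, -2.85445576e-04,
        1.02275642e-02,  4.42647892e-07]), 'tcp_pos': array([ 235.47676388, -578.04769123,  230.0392348 ]), 'tool_rot': array([ 9.81357283e-01,  1.92188798e-01, -1.44553522e-04, -1.15250985e-03]), 'force': array([ 0.74603808, -0.28342263, -0.27423913]), 'moment': array([0.02419615, 0.01994067, 0.00853027]), 'finger_force': 0.0, 'width': 1.0021668905548846}
scene nut1_bar [([280.0, 165.5], 0.76), ([234.9, 233.6], 0.57), ([286.7, 222.2], 0.26)]
scene nut2_bar [([229.3, 172.9], 0.77)]
scene clamp [([247.0, 221.8], 0.84), ([260.7, 201.9], 0.3)]
scene plate [([259.4, 198.9], 0.69)]
top nut1_bar [([216.0, 219.8], 0.57)]
top nut2_bar [([275.3, 207.9], 0.68)]
top clamp [([224.0, 214.9], 0.63)]
top plate [([242.2, 185.0], 0.57)]
```

```bash
python3 -c "
import cv2;a=cv2.imread('pics/top0.png');b=cv2.imread('pics/scene0.png');import numpy as np
cv2.imwrite('pics/both.png',cv2.resize(np.vstack([a,b]),(800,1200))[:, :][:600]) ; cv2.imwrite('pics/s2.png',cv2.resize(b,(800,600)))"
```

```text
(no output)
```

View pics/both.png

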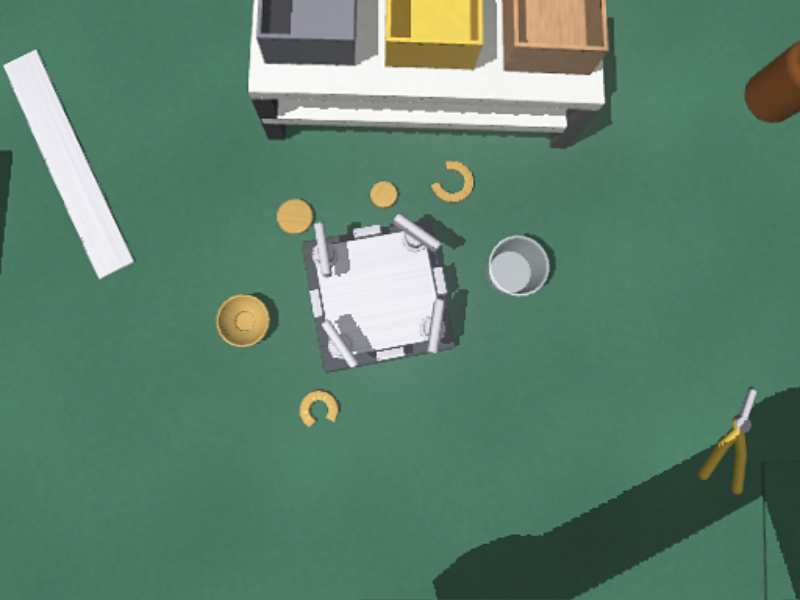

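View pics/s2.png

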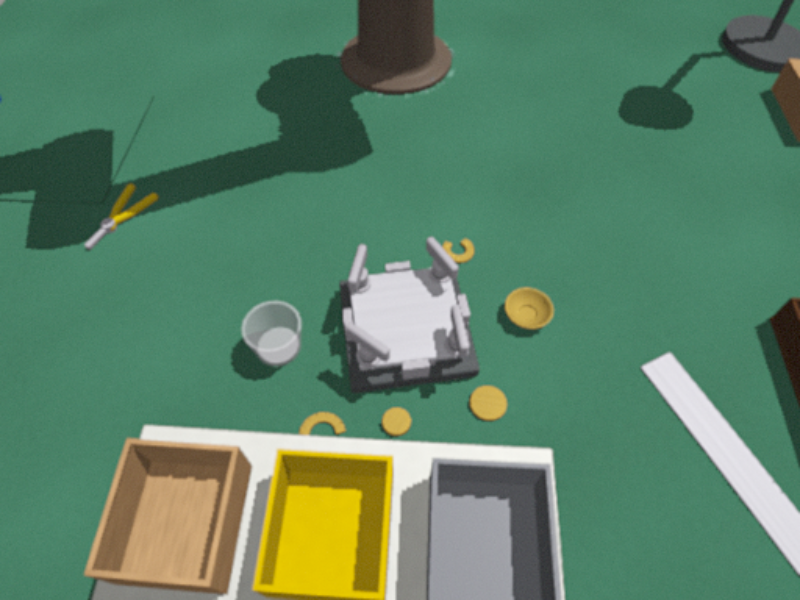

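```bash
python3 - <<'E'
from h import *
ft=manip.grab_frame("top");fs=manip.grab_frame("scene")
s=1.5625
T=[(338,343),(436,326),(417,232),(321,250)]
S=[(442,257),(357,270),(366,333),(460,328)]
E=[((324,322),(354,365)),((438,301),(433,351)),((396,218),(440,245)),((317,226),(327,274))]
for i in range(4):
    a,b=ray(ft,np.array(T[i])/s),ray(fs,np.array(S[i])/s);p=tri([a,b])
    e=[]
    for q in E[i]:
        o,d=ray(ft,np.array(q)/s);e.append((o+d*(p[2]+8-o[2])/d[2])[:2])
    v=e[0]-e[1];print(i+1,p.round(1),np.linalg.norm(v).round(1),np.degrees(np.arctan2(v[1],v[0])).round(1),((e[0]+e[1])/2).round(1))
f=manip.grab_frame("wrist");print(np.array(f["hand_eye"]).round(3),f["mtx"])
print(Ro.from_quat(manip.observe()["tool_rot"]).as_matrix().round(3))
E
```

```text
1 [505.5  85.6  73. ] 53.2 36.1 [504.7  85.2]
2 [525.2 -15.   65.7] 52.1 -5.4 [524.7 -13.6]
3 [621.    6.2  84.6] 52.9 59.0 [619.7   6.9]
4 [602.1 106.2  73.2] 51.5 13.2 [600.7 105.1]
[[ 1.00000e-03 -9.49000e-01 -3.16000e-01  8.23170e+01]
 [ 1.00000e+00  1.00000e-03  0.00000e+00 -5.16000e-01]
 [-0.00000e+00 -3.16000e-01  9.49000e-01 -1.43468e+02]
 [ 0.00000e+00  0.00000e+00  0.00000e+00  1.00000e+00]] [[314.9195838    0.         254.31517448]
 [  0.         314.9195838  190.78799613]
 [  0.           0.           1.        ]]
[[ 0.926  0.377 -0.   ]
 [ 0.377 -0.926 -0.   ]
 [-0.     0.    -1.   ]]
```

>>> move_arm(
  targets=[
    [518, -463, 0, 0, 0, -14, -1],
    [518, -463, 0, 0, 0, -14, -1],
    [518, -463, 0, 0, 0, -14, -1],
    [518, -463, 0, 0, 0, -14, -1],
    [518, -463, 0, 0, 0, -14, -1],
    [518, -463, 0, 0, 0, -14, -1],
    [518, -463, 0, 0, 0, -14, -1],
    [518, -463, 0, 0, 0, -14, -1],
  ],
)

```text
time_s: 1.65
tcp_pos: [456.2, -127.9, 231.9]
tool_rot: [0.951, 0.31, 0.001, 0.001]
force: [0.3, -0.9, 0.0]
width: 1.005
finger_force: 0.0
```

>>> move_arm(
  targets=[
    [170, -91, 0, 0, 0, 0, -1],
    [170, -91, 0, 0, 0, 0, -1],
    [170, -91, 0, 0, 0, 0, -1],
    [170, -91, 0, 0, 0, 0, -1],
    [170, -91, 0, 0, 0, 0, -1],
  ],
)

```text
time_s: 2.28
tcp_pos: [538.6, 44.3, 231.1]
tool_rot: [0.95, 0.311, -0.0, 0.0]
force: [0.4, -0.3, -0.8]
width: 1.003
finger_force: 0.0
```

```bash
python3 - <<'E'
from h import *
import pickle
st=manip.observe();f=manip.grab_frame("wrist");save(f,"w1.png");pickle.dump((st,f),open("w1.pkl","wb"))
cv2.imwrite("pics/w1b.png",cv2.resize(f["img"][:,:,::-1],(800,600),interpolation=cv2.INTER_CUBIC))
print(st["tcp_pos"],np.linalg.norm(st["joint_vel"]),st["moment"])
E
```

```text
[538.58040612  44.32009673 231.08377837] 0.04141046009966688 [ 0.05356767  0.04275961 -0.04234155]
```

View pics/w1b.png

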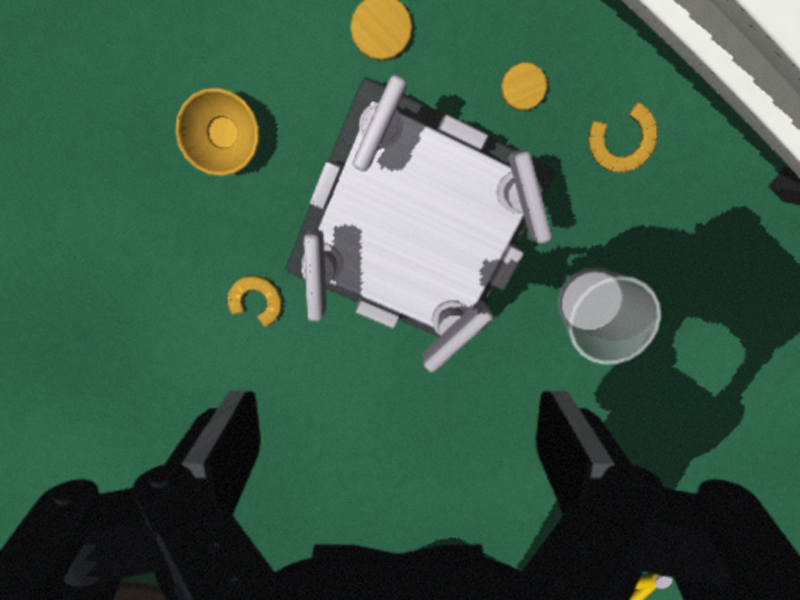

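```bash
cat >> h.py <<'E'
def onz(r,z): o,d=r; return o+d*(z-o[2])/d[2]
E
python3 - <<'E'
from h import *
import pickle
st,f=pickle.load(open("w1.pkl","rb"))
s=1.5625
W=[((312,236),(316,319)),((429,365),(487,313)),((520,156),(542,238)),((397,80),(361,165))]
T=[(339,343),(435.5,326),(418,231.5),(322,250)]
ft=manip.grab_frame("top")
for i in range(4):
    c=(np.array(W[i][0])+W[i][1])/2/s
    print("tri",i+1,tri([ray(f,c,st),ray(ft,np.array(T[i])/s)]).round(1))
for z in (70,80,90):
    C=[];
    for e in W:
        p=[onz(ray(f,np.array(q)/s,st),z)[:2] for q in e]
        v=p[0]-p[1];C.append(np.r_[(p[0]+p[1])/2,np.linalg.norm(v),np.degrees(np.arctan2(v[1],v[0]))%180])
    C=np.array(C);print(z,C.round(1).tolist(),[np.linalg.norm(C[i,:2]-C[(i+1)%4,:2]).round(1) for i in range(4)])
E
```

```text
tri 1 [505.3  85.2  78.1]
tri 2 [525.  -14.1  75.6]
tri 3 [625.1   5.1  68.4]
tri 4 [604.6 106.7  60.7]
70 [[502.0, 84.4, 55.7, 35.9], [523.5, -16.8, 53.4, 171.5], [624.5, 5.1, 53.1, 55.7], [604.1, 106.3, 52.8, 12.0]] [np.float64(103.4), np.float64(103.4), np.float64(103.2), np.float64(104.4)]
80 [[505.4, 84.6, 53.9, 35.9], [526.2, -13.2, 51.6, 171.5], [623.9, 8.0, 51.3, 55.7], [604.1, 105.8, 51.0, 12.0]] [np.float64(100.0), np.float64(100.0), np.float64(99.8), np.float64(101.0)]
90 [[508.8, 84.9, 52.1, 35.9], [528.8, -9.6, 49.9, 171.5], [623.2, 10.9, 49.6, 55.7], [604.2, 105.4, 49.3, 12.0]] [np.float64(96.6), np.float64(96.6), np.float64(96.4), np.float64(97.5)]
```

>>> move_arm(
  targets=[
    [-3, -52, 106, 0, 0, 0, -0.2],
    [-3, -52, 106, 0, 0, 0, -0.2],
    [-3, -52, 106, 0, 0, 0, -0.2],
    [-3, -52, 106, 0, 0, 0, -0.2],
  ],
)

```text
time_s: 2.88
tcp_pos: [507.7, 83.1, 127.1]
tool_rot: [0.951, 0.31, 0.002, 0.001]
force: [1.2, -0.8, -0.3]
width: 0.6
finger_force: 0.0
```

```bash
cat > look.py <<'E'
from h import *
import pickle,sys
n=sys.argv[1]
st=manip.observe();f=manip.grab_frame("wrist");pickle.dump((st,f),open(n+".pkl","wb"))
cv2.imwrite(f"pics/{n}.png",cv2.resize(f["img"][:,:,::-1],(800,600),interpolation=cv2.INTER_CUBIC))
print(st["tcp_pos"].round(1),st["tool_rot"].round(4),st["moment"].round(3),np.linalg.norm(st["joint_vel"]).round(3))
print([(np.round(np.array(r["xy"])*[800,600],1).tolist(),round(r["confidence"],2)) for r in manip.recognise(f,"nut1_bar")])
E
python3 look.py w2
```

```text
[507.7  83.1 127.1] [9.508e-01 3.098e-01 1.600e-03 7.000e-04] [ 0.016  0.006 -0.029] 0.043
[([391.7, 331.0], 0.65), ([704.2, 223.0], 0.32)]
```

View pics/w2.png

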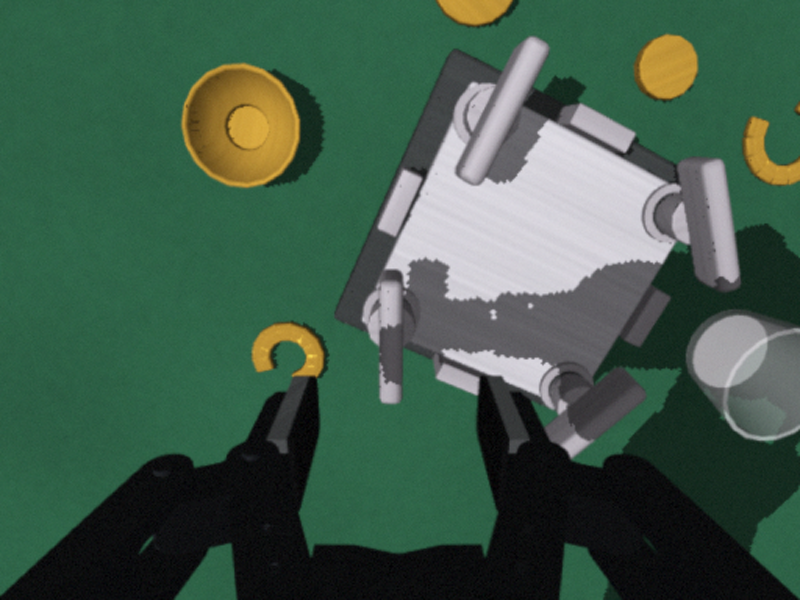

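```bash
python3 - <<'E'
from h import *
import pickle
s1,f1=pickle.load(open("w1.pkl","rb"));s2,f2=pickle.load(open("w2.pkl","rb"))
s=1.5625
A=[((312,236),(316,319)),((429,365),(487,313)),((520,156),(542,238)),((397,80),(361,165))]
B=[((391,272),(391,402)),None,((700,160),(727,285)),((540,42),(470,180))]
for i in (0,2,3):
    m=lambda e:(np.array(e[0])+e[1])/2/s
    print(i+1,tri([ray(f1,m(A[i]),s1),ray(f2,m(B[i]),s2)]).round(1))
    for z in (77,80,83):
        p=[onz(ray(f2,np.array(q)/s,s2),z)[:2] for q in B[i]];v=p[0]-p[1]
        print(z,((p[0]+p[1])/2).round(1),np.linalg.norm(v).round(1),np.degrees(np.arctan2(v[1],v[0]))%180)
E
```

```text
1 [504.6  84.8  73.2]
77 [505.6  84.9] 60.2 35.896437651929766
80 [506.6  85.6] 59.2 35.896437651929766
83 [507.7  86.4] 58.3 35.89643765192978
3 [624.8   7.8  76.7]
77 [624.7   7.2] 55.9 59.11069224291401
80 [623.9   9.1] 55.0 59.11069224291403
83 [623.1  11.1] 54.2 59.11069224291404
4 [604.6 105.7  83.6]
77 [605.  104.6] 55.3 10.680956876634855
80 [604.5 105.1] 54.5 10.680956876634832
83 [604.  105.5] 53.6 10.680956876634845
```

>>> move_arm(
  targets=[
    [0, 0, 35, 0, 0, 0, -0.2],
    [0, 0, 35, 0, 0, 0, -0.2],
    [0, 0, 35, 0, 0, 0, -0.2],
  ],
)

```text
time_s: 3.35
tcp_pos: [507.4, 84.1, 92.0]
tool_rot: [0.951, 0.31, 0.001, 0.0]
force: [-1.0, 0.8, 0.3]
width: 0.599
finger_force: 0.0
```

>>> move_arm(
  targets=[
    [-1, -1.6, 30, 0, 0, 0, -0.2],
    [-1, -1.6, 30, 0, 0, 0, -0.2],
    [-1, -1.6, 30, 0, 0, 0, 1],
    [-1, -1.6, 30, 0, 0, 0, 1],
    [-1, -1.6, 30, 0, 0, 0, 1],
    [-1, -1.6, 30, 0, 0, 0, 1],
  ],
)

```text
time_s: 4.1
tcp_pos: [505.7, 85.3, 63.5]
tool_rot: [0.951, 0.31, 0.001, 0.0]
force: [-3.2, -0.1, 13.9]
width: 0.102
finger_force: 86.0
```

```bash
cat > ob.py <<'E'
from h import *
M=[manip.observe()]
for k in range(0): pass
s=M[0];q=s["tool_rot"]
print(round(s["time_s"],2),s["tcp_pos"].round(1),"yaw",round(np.degrees(2*np.arctan2(q[1],q[0])),2),"F",s["force"].round(1),"M",s["moment"].round(3),"w",round(s["width"]*85,1),"g",round(s["finger_force"],1),"q6",round(s["qpos"][5],3),"tq6",round(s["joint_torque"][5],3))
E
python3 ob.py
```

```text
4.1 [505.7  85.3  63.5] yaw 36.1 F [-3.2 -0.1 13.9] M [-0.052  0.676 -0.186] w 8.7 g 86.0 q6 1.022 tq6 -0.224
```

>>> move_arm(
  targets=[
    [0, 0, 0, 0, 0, 8, 1],
    [0, 0, 0.5, 0, 0, 16, 1],
    [0, 0, 1, 0, 0, 24, 1],
    [0, 0, 1.3, 0, 0, 32, 1],
    [0, 0, 1.6, 0, 0, 40, 1],
    [0, 0, 1.6, 0, 0, 40, 1],
    [0, 0, 1.6, 0, 0, 40, 1],
  ],
)

```text
time_s: 4.97
tcp_pos: [505.9, 84.8, 61.2]
tool_rot: [0.999, -0.033, 0.002, 0.0]
force: [-1.2, -1.8, 8.5]
width: 0.101
finger_force: 84.9
```

```bash
python3 ob.py
```

```text
4.97 [505.9  84.8  61.2] yaw -3.83 F [-1.2 -1.8  8.5] M [-0.251  0.253 -0.043] w 8.6 g 84.9 q6 1.72 tq6 -0.042
```

>>> move_arm(
  targets=[
    [0, 0, 0, 0, 0, 0, -0.2],
    [0, 0, 0, 0, 0, 0, -0.2],
    [0, 0, -48, 0, 0, 0, -0.2],
    [40, 22, -48, 0, 0, -10, -0.2],
    [80, 45, -48, 0, 0, -20, -0.2],
    [123.5, 69, -48, 0, 0, -30, -0.2],
    [123.5, 69, -48, 0, 0, -40, -0.2],
    [123.5, 69, -48, 0, 0, -50, -0.2],
  ],
)

```text
time_s: 5.98
tcp_pos: [622.8, 7.3, 106.1]
tool_rot: [0.919, 0.394, -0.0, -0.0]
force: [0.5, 0.5, -0.5]
width: 0.597
finger_force: 0.0
```

>>> move_arm(
  targets=[
    [0, 0, 0, 0, 0, -11, -0.2],
    [0, 0, 0, 0, 0, -11, -0.2],
    [0, 0, 0, 0, 0, -11, -0.2],
  ],
)

```text
time_s: 6.35
tcp_pos: [622.4, 8.0, 106.5]
tool_rot: [0.879, 0.477, -0.0, -0.0]
force: [0.0, 0.3, -0.3]
width: 0.596
finger_force: 0.0
```

```bash
python3 look.py w3
```

```text
[622.4   8.  106.5] [ 8.787e-01  4.773e-01 -2.000e-04 -1.000e-04] [-0.01  -0.02  -0.056] 0.009
[([62.8, 344.5], 0.73)]
```

View pics/w3.png

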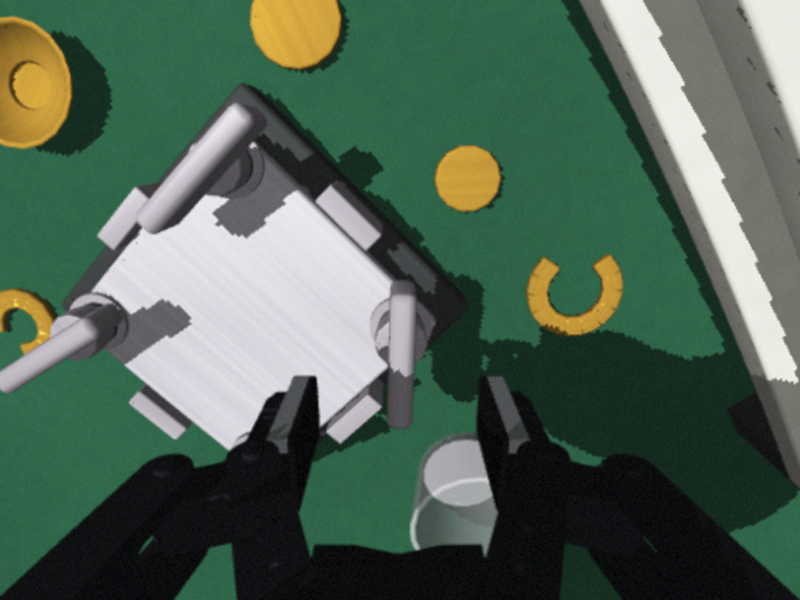

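```bash
cat > bar.py <<'E'
import sys,pickle
from h import *
n=sys.argv[1];v=list(map(float,sys.argv[2:6]));s2,f2=pickle.load(open(n+".pkl","rb"))
q=s2["tool_rot"];y=2*np.arctan2(q[1],q[0])
for z in (77,79):
    p=[onz(ray(f2,np.array(q)/1.5625,s2),z)[:2] for q in (v[:2],v[2:])];w=p[0]-p[1];c=(p[0]+p[1])/2
    d=c-s2["tcp_pos"][:2]
    print(z,c.round(1),"len",np.linalg.norm(w).round(1),"yaw",(np.degrees(np.arctan2(w[1],w[0]))%180).round(1),"now",np.degrees(y).round(1),"tx,ty",(np.cos(y)*d[0]+np.sin(y)*d[1]).round(1),(np.sin(y)*d[0]-np.cos(y)*d[1]).round(1))
E
python3 bar.py w3 403 283 400.5 425
python3 - <<'E'
from h import *
ft=manip.grab_frame("top")
for q,z in (((512,272),0),((519,265),70)): print(onz(ray(ft,np.array(q)/1.5625),z))
E
```

```text
77 [624.4   7.4] len 60.4 yaw 56.3 now 57.0 tx,ty 0.5 2.0
79 [624.9   8.2] len 59.7 yaw 56.3 now 57.0 tx,ty 1.5 2.0
[ 595.03859913 -111.45074355    0.        ]
[ 591.09103914 -102.80550532   70.        ]
```

>>> move_arm(
  targets=[
    [1, 2, 20, 0, 0, 0.7, -0.2],
    [1, 2, 44, 0, 0, 0.7, -0.2],
    [1, 2, 44, 0, 0, 0.7, -0.2],
    [1, 2, 44, 0, 0, 0.7, 1],
    [1, 2, 44, 0, 0, 0.7, 1],
    [1, 2, 44, 0, 0, 0.7, 1],
    [1, 2, 44, 0, 0, 0.7, 1],
  ],
)

```text
time_s: 7.38
tcp_pos: [624.5, 8.4, 63.9]
tool_rot: [0.881, 0.472, -0.0, -0.001]
force: [-3.1, 3.0, 6.4]
width: 0.098
finger_force: 60.1
```

```bash
python3 ob.py
```

```text
7.38 [624.5   8.4  63.9] yaw 56.39 F [-3.1  3.   6.4] M [ 0.468  0.646 -0.276] w 8.3 g 60.1 q6 0.529 tq6 -0.281
```

>>> move_arm(
  targets=[
    [0, 0, 0, 0, 0, 8, 1],
    [0, 0, 0.5, 0, 0, 16, 1],
    [0, 0, 1, 0, 0, 24, 1],
    [0, 0, 1.5, 0, 0, 32, 1],
    [0, 0, 2, 0, 0, 40, 1],
    [0, 0, 2, 0, 0, 40, 1],
    [0, 0, 2, 0, 0, 40, 1],
  ],
)

```text
time_s: 8.25
tcp_pos: [625.2, 7.4, 61.5]
tool_rot: [0.99, 0.144, 0.0, 0.0]
force: [-2.7, -0.3, 5.4]
width: 0.096
finger_force: 59.9
```

```bash
python3 ob.py
```

```text
8.25 [625.2   7.4  61.5] yaw 16.56 F [-2.7 -0.3  5.4] M [-0.137  0.482 -0.078] w 8.2 g 59.9 q6 1.224 tq6 -0.049
```

>>> move_arm(
  targets=[
    [0, 0, 0, 0, 0, 0, -0.2],
    [0, 0, 0, 0, 0, 0, -0.2],
    [0, 0, -45, 0, 0, 0, -0.2],
    [4, -50, -45, 0, 0, 3, -0.2],
    [7.6, -100.5, -45, 0, 0, 5, -0.2],
    [7.6, -100.5, -45, 0, 0, 5, -0.2],
    [7.6, -100.5, -45, 0, 0, 5, -0.2],
    [7.6, -100.5, -45, 0, 0, 5, -0.2],
  ],
)

```text
time_s: 9.25
tcp_pos: [603.9, 105.2, 105.4]
tool_rot: [0.995, 0.099, -0.0, 0.0]
force: [-0.6, -0.8, -0.1]
width: 0.596
finger_force: 0.0
```

```bash
python3 look.py w4; python3 ob.py
```

```text
[603.9 105.2 105.4] [ 9.95e-01  9.94e-02 -0.00e+00  2.00e-04] [-0.011 -0.028  0.004] 0.009
[([400.6, 522.5], 0.79)]
9.35 [604.  105.1 105.5] yaw 11.38 F [-0.6 -1.  -0.1] M [ 0.009 -0.032 -0.037] w 51.3 g 0.0 q6 1.474 tq6 -0.002
```

View pics/w4.png

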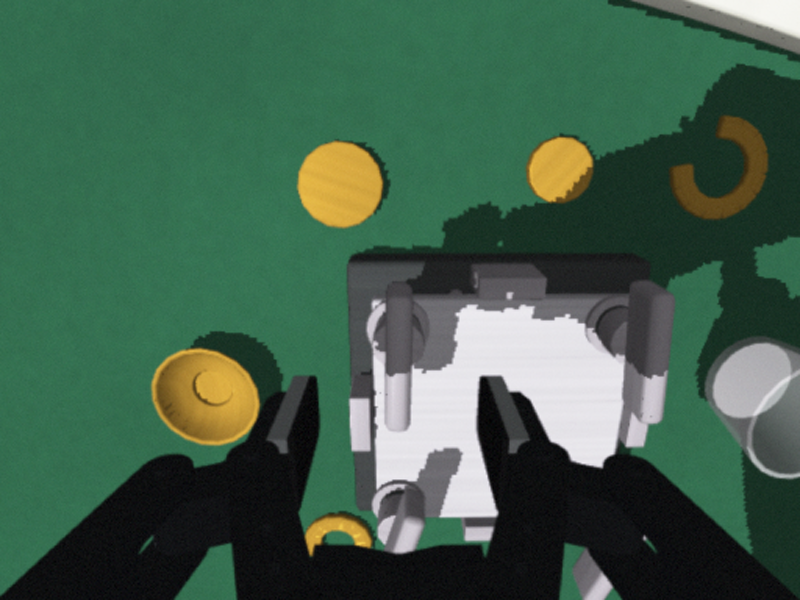

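>>> move_arm(
  targets=[
    [0, 0, 20, 0, 0, 0, -0.2],
    [0, 0, 43.5, 0, 0, 0, -0.2],
    [0, 0, 43.5, 0, 0, 0, -0.2],
    [0, 0, 43.5, 0, 0, 0, 1],
    [0, 0, 43.5, 0, 0, 0, 1],
    [0, 0, 43.5, 0, 0, 0, 1],
    [0, 0, 43.5, 0, 0, 0, 1],
  ],
)

```text
time_s: 10.22
tcp_pos: [605.3, 105.6, 64.0]
tool_rot: [0.995, 0.1, 0.002, 0.001]
force: [0.1, -3.4, 6.0]
width: 0.1
finger_force: 61.1
```

>>> move_arm(
  targets=[
    [0, 0, 0, 0, 0, 8, 1],
    [0, 0, 0.5, 0, 0, 16, 1],
    [0, 0, 1, 0, 0, 24, 1],
    [0, 0, 1.5, 0, 0, 32, 1],
    [0, 0, 2, 0, 0, 40, 1],
    [0, 0, 2, 0, 0, 40, 1],
    [0, 0, 2, 0, 0, 40, 1],
  ],
)

```text
time_s: 11.1
tcp_pos: [605.1, 104.1, 61.6]
tool_rot: [0.969, -0.246, 0.002, 0.001]
force: [0.6, -7.6, 4.5]
width: 0.1
finger_force: 60.9
```

```bash
python3 ob.py
```

```text
11.1 [605.1 104.1  61.6] yaw -28.45 F [ 0.6 -7.6  4.5] M [-1.278 -0.071 -0.054] w 8.5 g 60.9 q6 2.172 tq6 -0.014
```

>>> move_arm(
  targets=[
    [0, 0, 0, 0, 0, 0, -0.2],
    [0, 0, 0, 0, 0, 0, -0.2],
    [0, 0, -45, 0, 0, 0, -0.2],
    [-4, 50, -45, 0, 0, -10, -0.2],
    [-8, 100, -45, 0, 0, -20, -0.2],
    [-11.5, 140.8, -45, 0, 0, -20, -0.2],
    [-11.5, 140.8, -45, 0, 0, -20, -0.2],
    [-11.5, 140.8, -45, 0, 0, -20, -0.2],
  ],
)

```text
time_s: 12.1
tcp_pos: [526.6, -11.4, 105.2]
tool_rot: [0.997, -0.075, 0.0, -0.0]
force: [-0.7, 0.5, -0.4]
width: 0.601
finger_force: 0.0
```

```bash
python3 look.py w5; python3 ob.py
```

```text
[526.6 -11.4 105.2] [ 9.972e-01 -7.460e-02  3.000e-04 -4.000e-04] [-0.003 -0.015 -0.015] 0.023
[([185.9, 408.9], 0.66)]
12.2 [527.1 -11.  105.3] yaw -8.48 F [ 1.2 -0.2 -0.1] M [-0.001  0.017  0.001] w 50.9 g 0.0 q6 1.615 tq6 0.002
```

View pics/w5.png

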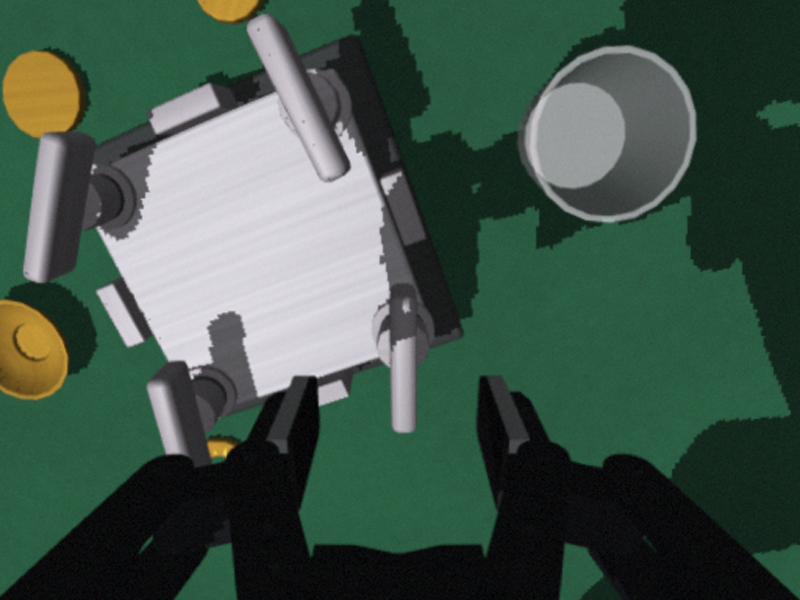

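>>> move_arm(
  targets=[
    [0, 2, 20, 0, 0, 0, -0.2],
    [0, 2, 43.3, 0, 0, 0, -0.2],
    [0, 2, 43.3, 0, 0, 0, -0.2],
    [0, 2, 43.3, 0, 0, 0, 1],
    [0, 2, 43.3, 0, 0, 0, 1],
    [0, 2, 43.3, 0, 0, 0, 1],
    [0, 2, 43.3, 0, 0, 0, 1],
  ],
)

```text
time_s: 13.08
tcp_pos: [527.8, -13.7, 64.1]
tool_rot: [0.997, -0.074, 0.002, -0.0]
force: [-0.7, 1.6, 5.0]
width: 0.102
finger_force: 61.0
```

>>> move_arm(
  targets=[
    [0, 0, 0, 0, 0, 8, 1],
    [0, 0, 0.5, 0, 0, 16, 1],
    [0, 0, 1, 0, 0, 24, 1],
    [0, 0, 1.5, 0, 0, 32, 1],
    [0, 0, 2, 0, 0, 40, 1],
    [0, 0, 2, 0, 0, 40, 1],
    [0, 0, 2, 0, 0, 40, 1],
  ],
)

```text
time_s: 13.95
tcp_pos: [527.0, -15.0, 61.6]
tool_rot: [0.912, -0.41, 0.001, 0.0]
force: [-2.9, -4.3, 6.0]
width: 0.102
finger_force: 61.2
```

```bash
python3 ob.py
```

```text
13.95 [527.  -15.   61.6] yaw -48.39 F [-2.9 -4.3  6. ] M [-0.708  0.392 -0.045] w 8.7 g 61.2 q6 2.307 tq6 -0.055
```

>>> move_arm(
  targets=[
    [0, 0, 0, 0, 0, 0, -0.2],
    [0, 0, 0, 0, 0, 0, -0.2],
    [0, 0, -45, 0, 0, 0, -0.2],
    [-40, -20, -45, 0, 0, -10.7, -0.2],
    [-88, -49, -45, 0, 0, -21.4, -0.2],
    [-88, -49, -45, 0, 0, -32, -0.2],
    [-88, -49, -45, 0, 0, -42.7, -0.2],
    [-88, -49, -45, 0, 0, -53.4, -0.2],
  ],
)

```text
time_s: 14.95
tcp_pos: [503.9, 85.1, 104.5]
tool_rot: [0.999, 0.046, -0.0, -0.0]
force: [-0.4, 0.0, 0.1]
width: 0.601
finger_force: 0.0
```

>>> move_arm(
  targets=[
    [0, 0, 0, 0, 0, -85.5, -0.2],
    [0, 0, 0, 0, 0, -85.5, -0.2],
    [0, 0, 0, 0, 0, -85.5, -0.2],
    [0, 0, 0, 0, 0, -85.5, -0.2],
    [0, 0, 0, 0, 0, -85.5, -0.2],
    [0, 0, 0, 0, 0, -85.5, -0.2],
    [0, 0, 0, 0, 0, -85.5, -0.2],
    [0, 0, 0, 0, 0, -85.5, -0.2],
  ],
)

```text
time_s: 15.95
tcp_pos: [504.0, 84.8, 104.5]
tool_rot: [0.702, 0.712, -0.0, -0.0]
force: [-0.3, -0.4, -0.2]
width: 0.6
finger_force: 0.0
```

>>> move_arm(
  targets=[
    [0, 0, 0, 0, 0, -85, -0.2],
    [0, 0, 0, 0, 0, -85, -0.2],
    [0, 0, 0, 0, 0, -85, -0.2],
    [0, 0, 0, 0, 0, -85, -0.2],
    [0, 0, 0, 0, 0, -85, -0.2],
    [0, 0, 0, 0, 0, -85, -0.2],
    [0, 0, 0, 0, 0, -85, -0.2],
    [0, 0, 0, 0, 0, -85, -0.2],
  ],
)

```text
time_s: 16.95
tcp_pos: [504.0, 84.8, 104.5]
tool_rot: [0.037, 0.999, 0.0, -0.0]
force: [0.5, 0.2, -0.4]
width: 0.602
finger_force: 0.0
```

```bash
python3 ob.py
```

```text
16.95 [504.   84.8 104.5] yaw 175.73 F [ 0.5  0.2 -0.4] M [-0.047  0.012 -0.006] w 51.2 g 0.0 q6 -1.415 tq6 0.882
```

>>> move_arm(
  targets=[
    [-1.8, 0.2, 20, 0, 0, -0.4, -0.2],
    [-1.8, 0.2, 43.5, 0, 0, -0.4, -0.2],
    [-1.8, 0.2, 43.5, 0, 0, -0.4, -0.2],
    [-1.8, 0.2, 43.5, 0, 0, -0.4, 1],
    [-1.8, 0.2, 43.5, 0, 0, -0.4, 1],
    [-1.8, 0.2, 43.5, 0, 0, -0.4, 1],
    [-1.8, 0.2, 43.5, 0, 0, -0.4, 1],
  ],
)

```text
time_s: 17.82
tcp_pos: [507.1, 84.6, 62.5]
tool_rot: [0.037, 0.999, 0.0, 0.001]
force: [-1.6, -0.3, 5.5]
width: 0.1
finger_force: 60.7
```

```bash
python3 ob.py
```

```text
17.82 [507.1  84.6  62.5] yaw 175.79 F [-1.6 -0.3  5.5] M [0.022 0.144 0.159] w 8.5 g 60.7 q6 -1.417 tq6 0.147
```

>>> move_arm(
  targets=[
    [0, 0, 0.3, 0, 0, 5, 1],
    [0, 0, 0.3, 0, 0, 5, 1],
    [0, 0, 0.3, 0, 0, 5, 1],
  ],
)

```text
time_s: 18.2
tcp_pos: [507.1, 84.5, 62.2]
tool_rot: [0.08, 0.997, -0.0, 0.001]
force: [-0.6, -0.4, 4.9]
width: 0.099
finger_force: 60.9
```

```bash
python3 ob.py
```

```text
18.2 [507.1  84.5  62.2] yaw 170.78 F [-0.6 -0.4  4.9] M [-0.123  0.153  0.06 ] w 8.4 g 60.9 q6 -1.329 tq6 0.073
```

>>> move_arm(
  targets=[
    [0, 0, 0.3, 0, 0, 5, 1],
    [0, 0, 0.3, 0, 0, 5, 1],
    [0, 0, 0.3, 0, 0, 5, 1],
  ],
)

```text
time_s: 18.58
tcp_pos: [507.1, 84.3, 61.9]
tool_rot: [0.124, 0.992, -0.0, 0.001]
force: [-1.4, -1.2, 5.7]
width: 0.098
finger_force: 60.9
```

```bash
python3 ob.py
```

```text
18.57 [507.1  84.3  61.9] yaw 165.78 F [-1.4 -1.2  5.7] M [-0.19   0.141  0.074] w 8.3 g 60.9 q6 -1.242 tq6 0.076
```

>>> move_arm(
  targets=[
    [0, 0, 0.3, 0, 0, 5, 1],
    [0, 0, 0.3, 0, 0, 5, 1],
    [0, 0, 0.3, 0, 0, 5, 1],
  ],
)

```text
time_s: 18.95
tcp_pos: [507.0, 84.1, 61.6]
tool_rot: [0.167, 0.986, -0.0, 0.001]
force: [-1.3, -1.4, 5.1]
width: 0.104
finger_force: 61.0
```

```bash
python3 ob.py
```

```text
18.95 [507.   84.1  61.6] yaw 160.79 F [-1.3 -1.4  5.1] M [-0.272  0.163  0.106] w 8.8 g 61.0 q6 -1.154 tq6 0.078
```

>>> move_arm(
  targets=[
    [0, 0, 0.3, 0, 0, 5, 1],
    [0, 0, 0.3, 0, 0, 5, 1],
    [0, 0, 0.3, 0, 0, 5, 1],
  ],
)

```text
time_s: 19.32
tcp_pos: [507.0, 83.9, 61.3]
tool_rot: [0.21, 0.978, -0.0, 0.001]
force: [-1.6, -1.5, 7.1]
width: 0.101
finger_force: 61.1
```

```bash
python3 ob.py
```

```text
19.32 [507.   83.9  61.3] yaw 155.8 F [-1.6 -1.5  7.1] M [-0.376  0.215  0.133] w 8.6 g 61.1 q6 -1.067 tq6 0.091
```

>>> move_arm(
  targets=[
    [0, 0, 0.3, 0, 0, 5, 1],
    [0, 0, 0.3, 0, 0, 5, 1],
    [0, 0, 0.3, 0, 0, 5, 1],
  ],
)

```text
time_s: 19.7
tcp_pos: [506.9, 83.8, 61.2]
tool_rot: [0.252, 0.968, -0.001, 0.001]
force: [-1.9, -2.7, 8.1]
width: 0.101
finger_force: 61.3
```

```bash
python3 ob.py
```

```text
19.7 [506.9  83.8  61.2] yaw 150.82 F [-1.9 -2.7  8.1] M [-0.475  0.297  0.1  ] w 8.5 g 61.3 q6 -0.98 tq6 0.127
```

>>> move_arm(
  targets=[
    [0, 0, 0.3, 0, 0, 5, 1],
    [0, 0, 0.3, 0, 0, 5, 1],
    [0, 0, 0.3, 0, 0, 5, 1],
  ],
)

```text
time_s: 20.08
tcp_pos: [506.8, 83.7, 61.0]
tool_rot: [0.294, 0.956, -0.001, 0.001]
force: [-2.9, -2.5, 8.7]
width: 0.099
finger_force: 61.4
```

```bash
python3 ob.py
```

```text
20.07 [506.8  83.7  61. ] yaw 145.84 F [-2.9 -2.5  8.7] M [-0.472  0.338  0.167] w 8.4 g 61.4 q6 -0.893 tq6 0.172
```

>>> move_arm(
  targets=[
    [0, 0, 0.1, 0, 0, 3, 1],
    [0, 0, 0.1, 0, 0, 3, 1],
    [0, 0, 0.1, 0, 0, 3, 1],
  ],
)

```text
time_s: 20.45
tcp_pos: [506.8, 83.6, 61.0]
tool_rot: [0.318, 0.948, -0.001, 0.001]
force: [-2.9, -3.0, 9.2]
width: 0.099
finger_force: 61.5
```

```bash
python3 ob.py
```

```text
20.45 [506.8  83.6  61. ] yaw 142.87 F [-2.9 -3.   9.2] M [-0.541  0.375  0.248] w 8.4 g 61.5 q6 -0.841 tq6 0.274
```

>>> move_arm(
  targets=[
    [0, 0, 0, 0, 0, 0, -0.2],
    [0, 0, 0, 0, 0, 0, -0.2],
    [0, 0, -46, 0, 0, 0, -0.2],
    [-50, 4, -46, 0, 0, -10.7, -0.2],
    [-100, 8, -46, 0, 0, -21.4, -0.2],
    [-141, 10.6, -46, 0, 0, -32, -0.2],
    [-141, 10.6, -46, 0, 0, -42.7, -0.2],
    [-141, 10.6, -46, 0, 0, -53.4, -0.2],
  ],
)

```text
time_s: 21.45
tcp_pos: [624.9, 7.2, 104.5]
tool_rot: [-0.143, 0.99, 0.0, -0.001]
force: [0.6, -0.5, -0.0]
width: 0.6
finger_force: 0.0
```

>>> move_arm(
  targets=[
    [0, 0, 0, 0, 0, -0.3, -0.2],
    [0, 0, 0, 0, 0, -0.3, -0.2],
  ],
)

```text
time_s: 21.7
tcp_pos: [624.6, 7.8, 105.1]
tool_rot: [-0.142, 0.99, 0.0, -0.0]
force: [0.2, -0.2, -0.8]
width: 0.6
finger_force: 0.0
```

```bash
python3 ob.py; python3 look.py w6
```

```text
21.7 [624.6   7.8 105.1] yaw 196.32 F [ 0.2 -0.2 -0.8] M [-0.005 -0.009 -0.012] w 51.0 g 0.0 q6 -1.913 tq6 -0.004
[624.6   7.8 105.1] [-1.419e-01  9.899e-01  1.000e-04 -3.000e-04] [-0.005 -0.009 -0.012] 0.013
[([695.0, 103.3], 0.74)]
```

>>> move_arm(
  targets=[
    [0, 0, 20, 0, 0, 0, -0.2],
    [0, 0, 44, 0, 0, 0, -0.2],
    [0, 0, 44, 0, 0, 0, -0.2],
    [0, 0, 44, 0, 0, 0, 1],
    [0, 0, 44, 0, 0, 0, 1],
    [0, 0, 44, 0, 0, 0, 1],
    [0, 0, 44, 0, 0, 0, 1],
  ],
)

```text
time_s: 22.68
tcp_pos: [625.8, 7.7, 62.7]
tool_rot: [-0.143, 0.99, -0.0, 0.001]
force: [0.6, 0.9, 2.6]
width: 0.097
finger_force: 60.5
```

>>> move_arm(
  targets=[
    [0, 0, 0.3, 0, 0, 5, 1],
    [0, 0, 0.3, 0, 0, 5, 1],
    [0, 0, 0.3, 0, 0, 5, 1],
  ],
)

```text
time_s: 23.05
tcp_pos: [625.9, 7.5, 62.3]
tool_rot: [-0.101, 0.995, -0.0, 0.001]
force: [-0.3, -0.8, 6.1]
width: 0.103
finger_force: 61.0
```

```bash
python3 ob.py
```

```text
23.05 [625.9   7.5  62.3] yaw 191.54 F [-0.3 -0.8  6.1] M [-0.051  0.084  0.092] w 8.7 g 61.0 q6 -1.83 tq6 0.063
```

>>> move_arm(
  targets=[
    [0, 0, 0.3, 0, 0, 5, 1],
    [0, 0, 0.3, 0, 0, 5, 1],
    [0, 0, 0.3, 0, 0, 5, 1],
  ],
)

```text
time_s: 23.42
tcp_pos: [625.9, 7.3, 62.1]
tool_rot: [-0.057, 0.998, -0.0, 0.001]
force: [-0.9, -0.4, 6.2]
width: 0.1
finger_force: 61.0
```

```bash
python3 ob.py
```

```text
23.43 [625.9   7.3  62.1] yaw 186.54 F [-0.9 -0.4  6.2] M [-0.115  0.065  0.061] w 8.5 g 61.0 q6 -1.742 tq6 0.071
```

>>> move_arm(
  targets=[
    [0, 0, 0.3, 0, 0, 5, 1],
    [0, 0, 0.3, 0, 0, 5, 1],
    [0, 0, 0.3, 0, 0, 5, 1],
  ],
)

```text
time_s: 23.8
tcp_pos: [625.9, 7.1, 61.8]
tool_rot: [-0.014, 1.0, -0.0, 0.001]
force: [-0.3, -1.2, 6.2]
width: 0.099
finger_force: 61.1
```

```bash
python3 ob.py
```

```text
23.8 [625.9   7.1  61.8] yaw 181.55 F [-0.3 -1.2  6.2] M [-0.204  0.04   0.135] w 8.4 g 61.1 q6 -1.655 tq6 0.078
```

>>> move_arm(
  targets=[
    [0, 0, 0.3, 0, 0, 5, 1],
    [0, 0, 0.3, 0, 0, 5, 1],
    [0, 0, 0.3, 0, 0, 5, 1],
  ],
)

```text
time_s: 24.18
tcp_pos: [626.0, 6.8, 61.6]
tool_rot: [0.03, 1.0, -0.001, 0.001]
force: [-0.4, -1.9, 5.9]
width: 0.097
finger_force: 61.1
```

```bash
python3 ob.py
```

```text
24.18 [626.    6.8  61.6] yaw 176.57 F [-0.4 -1.9  5.9] M [-0.264  0.149  0.064] w 8.2 g 61.1 q6 -1.568 tq6 0.112
```

>>> move_arm(
  targets=[
    [0, 0, 0.3, 0, 0, 5, 1],
    [0, 0, 0.3, 0, 0, 5, 1],
    [0, 0, 0.3, 0, 0, 5, 1],
  ],
)

```text
time_s: 24.55
tcp_pos: [625.9, 6.6, 61.4]
tool_rot: [0.073, 0.997, -0.001, 0.001]
force: [-1.1, -3.0, 6.9]
width: 0.103
finger_force: 61.3
```

```bash
python3 ob.py
```

```text
24.55 [625.9   6.6  61.4] yaw 171.59 F [-1.1 -3.   6.9] M [-0.386  0.19   0.141] w 8.7 g 61.3 q6 -1.481 tq6 0.163
```

>>> move_arm(
  targets=[
    [0, 0, 0.2, 0, 0, 4, 1],
    [0, 0, 0.2, 0, 0, 4, 1],
    [0, 0, 0.2, 0, 0, 4, 1],
  ],
)

```text
time_s: 24.92
tcp_pos: [625.9, 6.4, 61.4]
tool_rot: [0.108, 0.994, -0.001, 0.001]
force: [-1.3, -3.2, 7.8]
width: 0.104
finger_force: 61.4
```

```bash
python3 ob.py
```

```text
24.93 [625.9   6.4  61.4] yaw 167.61 F [-1.3 -3.2  7.8] M [-0.406  0.167  0.212] w 8.8 g 61.4 q6 -1.411 tq6 0.242
```

>>> move_arm(
  targets=[
    [0, 0, 0, 0, 0, 0, -0.2],
    [0, 0, 0, 0, 0, 0, -0.2],
    [0, 0, -46, 0, 0, 0, -0.2],
    [20, 45, -46, 0, 0, 8, -0.2],
    [41.5, 91.4, -46, 0, 0, 16, -0.2],
    [41.5, 91.4, -46, 0, 0, 16, -0.2],
    [41.5, 91.4, -46, 0, 0, 16, -0.2],
    [41.5, 91.4, -46, 0, 0, 16, -0.2],
  ],
)

```text
time_s: 25.92
tcp_pos: [604.3, 104.8, 105.4]
tool_rot: [0.247, 0.969, -0.0, -0.0]
force: [-1.1, 0.5, -0.5]
width: 0.601
finger_force: 0.0
```

```bash
python3 ob.py
```

```text
25.93 [604.3 104.8 105.4] yaw 151.43 F [-1.1  0.5 -0.5] M [ 0.004 -0.018  0.002] w 51.1 g 0.0 q6 -0.971 tq6 -0.005
```

>>> move_arm(
  targets=[
    [0.4, 0.7, 20, 0, 0, 0, -0.2],
    [0.4, 0.7, 44, 0, 0, 0, -0.2],
    [0.4, 0.7, 44, 0, 0, 0, -0.2],
    [0.4, 0.7, 44, 0, 0, 0, 1],
    [0.4, 0.7, 44, 0, 0, 0, 1],
    [0.4, 0.7, 44, 0, 0, 0, 1],
    [0.4, 0.7, 44, 0, 0, 0, 1],
  ],
)

```text
time_s: 26.8
tcp_pos: [604.1, 104.7, 62.9]
tool_rot: [0.246, 0.969, -0.002, 0.0]
force: [-2.4, -4.8, 3.3]
width: 0.104
finger_force: 59.8
```

>>> move_arm(
  targets=[
    [0, 0, 0.3, 0, 0, 5, 1],
    [0, 0, 0.3, 0, 0, 5, 1],
    [0, 0, 0.3, 0, 0, 5, 1],
  ],
)

```text
time_s: 27.18
tcp_pos: [604.0, 104.6, 62.6]
tool_rot: [0.288, 0.958, -0.002, 0.0]
force: [-1.7, -5.0, 2.4]
width: 0.1
finger_force: 59.9
```

```bash
python3 ob.py
```

```text
27.18 [604.  104.6  62.6] yaw 146.55 F [-1.7 -5.   2.4] M [-0.878  0.363  0.068] w 8.5 g 59.9 q6 -0.882 tq6 0.086
```

>>> move_arm(
  targets=[
    [0, 0, 0.3, 0, 0, 5, 1],
    [0, 0, 0.3, 0, 0, 5, 1],
    [0, 0, 0.3, 0, 0, 5, 1],
  ],
)

```text
time_s: 27.55
tcp_pos: [604.0, 104.5, 62.3]
tool_rot: [0.329, 0.944, -0.002, 0.0]
force: [-2.3, -5.4, 3.2]
width: 0.098
finger_force: 59.9
```

```bash
python3 ob.py
```

```text
27.55 [604.  104.5  62.3] yaw 141.55 F [-2.3 -5.4  3.2] M [-0.878  0.354  0.107] w 8.4 g 59.9 q6 -0.795 tq6 0.087
```

>>> move_arm(
  targets=[
    [0, 0, 0.3, 0, 0, 5, 1],
    [0, 0, 0.3, 0, 0, 5, 1],
    [0, 0, 0.3, 0, 0, 5, 1],
  ],
)

```text
time_s: 27.92
tcp_pos: [603.9, 104.5, 62.0]
tool_rot: [0.37, 0.929, -0.002, 0.0]
force: [-2.6, -5.8, 2.6]
width: 0.098
finger_force: 59.9
```

```bash
python3 ob.py
```

```text
27.93 [603.9 104.5  62. ] yaw 136.56 F [-2.6 -5.8  2.6] M [-0.971  0.369  0.062] w 8.3 g 59.9 q6 -0.707 tq6 0.088
```

>>> move_arm(
  targets=[
    [0, 0, 0.3, 0, 0, 5, 1],
    [0, 0, 0.3, 0, 0, 5, 1],
    [0, 0, 0.3, 0, 0, 5, 1],
  ],
)

```text
time_s: 28.3
tcp_pos: [603.9, 104.4, 61.9]
tool_rot: [0.41, 0.912, -0.002, 0.0]
force: [-2.4, -6.0, 4.4]
width: 0.099
finger_force: 60.0
```

```bash
python3 ob.py
```

```text
28.3 [603.9 104.4  61.9] yaw 131.57 F [-2.4 -6.   4.4] M [-1.038  0.451  0.019] w 8.4 g 60.0 q6 -0.62 tq6 0.107
```

>>> move_arm(
  targets=[
    [0, 0, 0.3, 0, 0, 5, 1],
    [0, 0, 0.3, 0, 0, 5, 1],
    [0, 0, 0.3, 0, 0, 5, 1],
  ],
)

```text
time_s: 28.68
tcp_pos: [603.8, 104.3, 61.8]
tool_rot: [0.449, 0.893, -0.002, 0.0]
force: [-3.4, -6.1, 4.7]
width: 0.101
finger_force: 60.2
```

```bash
python3 ob.py
```

```text
28.68 [603.8 104.3  61.8] yaw 126.58 F [-3.4 -6.1  4.7] M [-1.061  0.506  0.178] w 8.6 g 60.2 q6 -0.533 tq6 0.155
```

>>> move_arm(
  targets=[
    [0, 0, 0.2, 0, 0, 5, 1],
    [0, 0, 0.2, 0, 0, 5, 1],
    [0, 0, 0.2, 0, 0, 5, 1],
  ],
)

```text
time_s: 29.05
tcp_pos: [603.8, 104.3, 61.6]
tool_rot: [0.488, 0.873, -0.002, 0.0]
force: [-3.1, -6.3, 6.1]
width: 0.096
finger_force: 60.3
```

```bash
python3 ob.py
```

```text
29.05 [603.8 104.3  61.6] yaw 121.6 F [-3.1 -6.3  6.1] M [-1.063  0.532  0.219] w 8.2 g 60.3 q6 -0.446 tq6 0.206
```

>>> move_arm(
  targets=[
    [0, 0, 0.1, 0, 0, 2, 1],
    [0, 0, 0.1, 0, 0, 2, 1],
    [0, 0, 0.1, 0, 0, 2, -0.2],
    [0, 0, 0.1, 0, 0, 2, -0.2],
    [0, 0, -46, 0, 0, 2, -0.2],
    [-20, -43, -46, 0, 0, -4, -0.2],
    [-40, -85, -46, 0, 0, -10, -0.2],
    [-60.5, -128.2, -46, 0, 0, -10, -0.2],
  ],
)

```text
time_s: 30.05
tcp_pos: [526.3, -12.4, 106.6]
tool_rot: [0.41, 0.912, 0.0, 0.001]
force: [-0.2, -1.2, -0.4]
width: 0.6
finger_force: 0.0
```

>>> move_arm(
  targets=[
    [0, 0, 0, 0, 0, 0, -0.2],
    [0, 0, 0, 0, 0, 0, -0.2],
  ],
)

```text
time_s: 30.3
tcp_pos: [527.4, -11.6, 106.6]
tool_rot: [0.411, 0.911, 0.001, 0.001]
force: [-0.8, 0.4, -0.7]
width: 0.601
finger_force: 0.0
```

```bash
python3 ob.py
```

```text
30.3 [527.4 -11.6 106.6] yaw 131.42 F [-0.8  0.4 -0.7] M [-0.089 -0.036  0.016] w 51.1 g 0.0 q6 -0.828 tq6 -0.001
```

>>> move_arm(
  targets=[
    [-1, -1.6, 20, 0, 0, 0, -0.2],
    [-1, -1.6, 45, 0, 0, 0, -0.2],
    [-1, -1.6, 45, 0, 0, 0, -0.2],
    [-1, -1.6, 45, 0, 0, 0, 1],
    [-1, -1.6, 45, 0, 0, 0, 1],
    [-1, -1.6, 45, 0, 0, 0, 1],
    [-1, -1.6, 45, 0, 0, 0, 1],
  ],
)

```text
time_s: 31.18
tcp_pos: [526.4, -14.2, 62.3]
tool_rot: [0.411, 0.912, -0.0, 0.001]
force: [-2.6, -1.8, 6.0]
width: 0.101
finger_force: 60.1
```

>>> move_arm(
  targets=[
    [0, 0, 0.3, 0, 0, 5, 1],
    [0, 0, 0.3, 0, 0, 5, 1],
    [0, 0, 0.3, 0, 0, 5, 1],
  ],
)

```text
time_s: 31.55
tcp_pos: [526.3, -14.2, 62.0]
tool_rot: [0.45, 0.893, -0.0, 0.001]
force: [-2.8, -1.8, 6.3]
width: 0.101
finger_force: 60.2
```

```bash
python3 ob.py
```

```text
31.55 [526.3 -14.2  62. ] yaw 126.5 F [-2.8 -1.8  6.3] M [-0.335  0.369  0.075] w 8.5 g 60.2 q6 -0.745 tq6 0.074
```

>>> move_arm(
  targets=[
    [0, 0, 0.3, 0, 0, 5, 1],
    [0, 0, 0.3, 0, 0, 5, 1],
    [0, 0, 0.3, 0, 0, 5, 1],
  ],
)

```text
time_s: 31.92
tcp_pos: [526.2, -14.3, 61.7]
tool_rot: [0.489, 0.872, -0.0, 0.0]
force: [-2.9, -2.6, 6.1]
width: 0.099
finger_force: 60.2
```

```bash
python3 ob.py
```

```text
31.93 [526.2 -14.3  61.7] yaw 121.5 F [-2.9 -2.6  6.1] M [-0.331  0.452  0.113] w 8.4 g 60.2 q6 -0.658 tq6 0.073
```

>>> move_arm(
  targets=[
    [0, 0, 0.3, 0, 0, 5, 1],
    [0, 0, 0.3, 0, 0, 5, 1],
    [0, 0, 0.3, 0, 0, 5, 1],
  ],
)

```text
time_s: 32.3
tcp_pos: [526.1, -14.4, 61.5]
tool_rot: [0.526, 0.85, -0.0, 0.0]
force: [-3.0, -3.3, 6.9]
width: 0.103
finger_force: 60.2
```

```bash
python3 ob.py
```

```text
32.3 [526.1 -14.4  61.5] yaw 116.5 F [-3.  -3.3  6.9] M [-0.411  0.481  0.052] w 8.8 g 60.2 q6 -0.571 tq6 0.073
```

Baseline is 0.073 here; carrying on in equal 5° steps.

>>> move_arm(
  targets=[
    [0, 0, 0.3, 0, 0, 5, 1],
    [0, 0, 0.3, 0, 0, 5, 1],
    [0, 0, 0.3, 0, 0, 5, 1],
  ],
)

```text
time_s: 32.67
tcp_pos: [526.0, -14.4, 61.2]
tool_rot: [0.563, 0.827, -0.001, 0.0]
force: [-3.5, -2.8, 8.2]
width: 0.103
finger_force: 60.3
```

```bash
python3 ob.py
```

```text
32.67 [526.  -14.4  61.2] yaw 111.5 F [-3.5 -2.8  8.2] M [-0.472  0.593  0.084] w 8.7 g 60.3 q6 -0.483 tq6 0.076
```

>>> move_arm(
  targets=[
    [0, 0, 0.3, 0, 0, 5, 1],
    [0, 0, 0.3, 0, 0, 5, 1],
    [0, 0, 0.3, 0, 0, 5, 1],
  ],
)

```text
time_s: 33.05
tcp_pos: [525.9, -14.5, 61.1]
tool_rot: [0.598, 0.801, -0.001, 0.0]
force: [-3.7, -2.8, 9.5]
width: 0.098
finger_force: 60.5
```

```bash
python3 ob.py
```

```text
33.05 [525.9 -14.5  61.1] yaw 106.52 F [-3.7 -2.8  9.5] M [-0.435  0.682  0.116] w 8.3 g 60.5 q6 -0.396 tq6 0.12
```

>>> move_arm(
  targets=[
    [0, 0, 0.2, 0, 0, 5, 1],
    [0, 0, 0.2, 0, 0, 5, 1],
    [0, 0, 0.2, 0, 0, 5, 1],
  ],
)

```text
time_s: 33.42
tcp_pos: [525.8, -14.5, 61.0]
tool_rot: [0.632, 0.775, -0.001, 0.0]
force: [-4.4, -3.2, 9.6]
width: 0.099
finger_force: 60.7
```

```bash
python3 ob.py
```

```text
33.42 [525.8 -14.5  61. ] yaw 101.54 F [-4.4 -3.2  9.6] M [-0.475  0.745  0.232] w 8.5 g 60.7 q6 -0.309 tq6 0.172
```

>>> move_arm(
  targets=[
    [0, 0, 0.2, 0, 0, 4, 1],
    [0, 0, 0.2, 0, 0, 4, 1],
    [0, 0, 0.2, 0, 0, 4, 1],
  ],
)

```text
time_s: 33.8
tcp_pos: [525.7, -14.6, 60.9]
tool_rot: [0.659, 0.752, -0.001, 0.0]
force: [-4.8, -3.1, 10.7]
width: 0.104
finger_force: 60.8
```

```bash
python3 ob.py
```

```text
33.8 [525.7 -14.6  60.9] yaw 97.57 F [-4.8 -3.1 10.7] M [-0.5    0.74   0.275] w 8.8 g 60.8 q6 -0.24 tq6 0.25
```

>>> move_arm(
  targets=[
    [0, 0, 0, 0, 0, 0, -0.2],
    [0, 0, 0, 0, 0, 0, -0.2],
    [0, 0, -46, 0, 0, -5, -0.2],
    [50, -3.6, -46, 0, 0, -15, -0.2],
    [100, -7.2, -46, 0, 0, -25, -0.2],
    [100, -7.2, -46, 0, 0, -35, -0.2],
    [100, -7.2, -46, 0, 0, -45.2, -0.2],
    [100, -7.2, -46, 0, 0, -45.2, -0.2],
  ],
)

```text
time_s: 34.8
tcp_pos: [505.8, 85.0, 105.0]
tool_rot: [0.321, 0.947, 0.0, 0.0]
force: [0.0, 0.2, 0.1]
width: 0.601
finger_force: 0.0
```

```bash
python3 ob.py
```

```text
34.8 [505.8  85.  105. ] yaw 142.56 F [0.  0.2 0.1] M [ 0.008 -0.029 -0.007] w 51.1 g 0.0 q6 -0.836 tq6 -0.294
```

>>> move_arm(
  targets=[
    [0.3, 0, 20, 0, 0, -0.2, -0.2],
    [0.3, 0, 44.5, 0, 0, -0.2, -0.2],
    [0.3, 0, 44.5, 0, 0, -0.2, -0.2],
    [0.3, 0, 44.5, 0, 0, -0.2, 1],
    [0.3, 0, 44.5, 0, 0, -0.2, 1],
    [0.3, 0, 44.5, 0, 0, -0.2, 1],
    [0.3, 0, 44.5, 0, 0, -0.2, 1],
  ],
)

```text
time_s: 35.67
tcp_pos: [506.1, 84.2, 61.9]
tool_rot: [0.318, 0.948, -0.0, 0.001]
force: [-1.8, -3.6, 7.0]
width: 0.1
finger_force: 59.6
```

```bash
python3 ob.py
```

```text
35.67 [506.1  84.2  61.9] yaw 142.93 F [-1.8 -3.6  7. ] M [-0.444  0.333  0.233] w 8.5 g 59.6 q6 -0.842 tq6 0.242
```

>>> move_arm(
  targets=[
    [0, 0, 0.2, 0, 0, 4, 1],
    [0, 0, 0.2, 0, 0, 4, 1],
    [0, 0, 0.2, 0, 0, 4, 1],
  ],
)

```text
time_s: 36.05
tcp_pos: [506.1, 84.1, 61.8]
tool_rot: [0.351, 0.937, -0.0, 0.001]
force: [-1.9, -3.4, 6.2]
width: 0.101
finger_force: 59.8
```

```bash
python3 ob.py
```

```text
36.05 [506.1  84.1  61.8] yaw 138.95 F [-1.9 -3.4  6.2] M [-0.44   0.35   0.296] w 8.6 g 59.8 q6 -0.772 tq6 0.304
```

>>> move_arm(
  targets=[
    [0, 0, 0, 0, 0, 0, -0.2],
    [0, 0, 0, 0, 0, 0, -0.2],
    [0, 0, 0, 0, 0, 0, -0.2],
    [0, 0, -50, 0, 0, 0, -0.2],
    [0, 0, -100, 0, 0, 0, -0.2],
    [0, 0, -130, 0, 0, 0, -0.2],
    [0, 0, -130, 0, 0, 0, -0.2],
    [0, 0, -130, 0, 0, 0, -0.2],
  ],
)

```text
time_s: 37.05
tcp_pos: [504.6, 84.7, 189.3]
tool_rot: [0.351, 0.936, -0.0, -0.001]
force: [0.7, 0.2, -0.6]
width: 0.6
finger_force: 0.0
```

```bash
python3 ob.py; python3 -c "
from workcell import manip
print(manip.job_done())"
```

```text
37.05 [504.6  84.7 189.3] yaw 138.86 F [ 0.7  0.2 -0.6] M [ 0.028 -0.02   0.041] w 51.0 g 0.0 q6 -0.772 tq6 0.0
the job is handed in; nothing more can be done
None
```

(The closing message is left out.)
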